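# Load the reference rod into the tube photometer and hold it seated

## Task

Get the tube photometer ready for its reference check: first secure the filter hatch by turning the red turnbutton counter-clockwise (seen from above) all the way to its stop, so that its end lies square over the hatch's edge. Then take the red rod from its rest and seat it in the photometer's V-nest, centred lengthwise over the two steel cradles with its blue collar past the far end (the end away from the green front panel), and press it down firmly onto both V faces. Finish while still holding it pressed there; leave the grey rod, bottle and beaker where they are.

Things in the scene. Friction and masses are not known exactly. Their poses are not given: they have to be found in the camera images.
- reader: Fixed low white tube photometer, 240 (x) x 270 (y) x 45 mm high, green panel on its front, which faces its -x. Origin: centre of the underside; z up. The grey filter hatch lies on the deck's right part (y -115 to -15, x -62 to +78 mm, 6 mm thick), the turnbutton in front of it, the V-nest on the left part.
- turnbutton_grip (a point): On the red turnbutton's vertical pivot, 75 mm above the table, at reader x -80, y -65 mm. Its y axis runs along the bar and turns with it; its x across; z up. The bar is 12 mm thick: a foot 64 mm long from 53 to 59 mm above the table, and on it an upright grip fin 44 mm long reaching up to 85 mm above the table.
- turnbutton (a joint): Turn in rad, growing counter-clockwise seen from above. 0: bar along the reader's y, clear of the hatch (open). 1.57: hard stop, bar along the reader's x, its end 14 mm over the hatch's edge (secured). Starts between 0.1 and 0.45; light friction (0.06 N m), stays where it is left.
- hatch (a joint): Opening angle of the flat grey filter hatch with amber window, hinged on its far (+x) edge; 0 is shut, lying on the deck. It starts shut and only has its own 0.25 kg to hold it.
- nest_seat (a point): Axis of a fully seated rod at the nest's middle: 78 mm above the table, 33 mm above the deck, at reader x 0, y +65 mm. Axes as the reader's: x along the V groove, away from the front panel. The nest is two steel V cradles, each 18 mm long, centred at x -35 and +35 mm, with 52 mm of open space between them; each is 50 mm wide and ends just below this height.
- nest_left: The 45-degree V faces on the +y side of the groove, one on each cradle (fixed, rigid). Origin and axes as nest_seat.
- nest_right: The 45-degree V faces on the -y side of the groove, one on each cradle (fixed, rigid). Origin and axes as nest_seat.
- red_rod: Solid red rod to be loaded, about 0.12 kg: barrel 24 mm in diameter, 106 mm long; origin on its axis at the barrel's middle; x axis along it towards the blue collar (32 mm in diameter, x 53 to 67 mm). Starts lying level on a grey rest, axis 42 mm above the table, collar roughly towards +x (within 0.4 rad). Which of the two places is its own changes.
- rest_a: The red rod's fixed grey rest: foot plate 130 x 60 x 6 mm, two saddles 14 mm long at x -40 and +40 mm, cheeks up to 40 mm above the table, 66 mm of open space between the saddles. Origin: centre of the underside; x along the rod.
- red_rod_collar (a point): Centre of the red rod's blue collar, on the axis, 60 mm from the barrel's middle.
- grey_rod: Grey rod with a black collar, same size, on the other rest in the same way (origin and axes alike). Leave it alone.
- wash_bottle: White closed bottle, 56 mm in diameter, 130 mm tall, standing beyond the work. Origin: centre of the underside. Leave it alone.
- beaker: Clear cup, 64 mm across, 80 mm tall. Origin: centre of the underside. Leave it alone.
Mind the look-alikes: they are no part of the job. There is more than one size of the red_rod; the one meant has the size given above.

How it is judged:
By the outcome, as a careful person would: the job done as asked, in the order asked, and still so for the second after the job is handed in, while the arm keeps its last pose, push and grip.
It also fails if it takes over 56 s, if anything falls off the work surface, if the arm or the gripper's body presses on something with over 40 N, if the wrist force passes 120 N, or if a joint passes its speed limit or range.

## Robot

A 7-joint arm with a two-finger parallel gripper is mounted at the origin on the work surface. World frame = base frame: x ahead of the robot, y to its left, z up, the work surface at z = 0. Lengths are in m, angles in rad, forces in N, time in s.
With the tool pointing down it reaches from about 0.425 to 0.925 m from the base axis. Payload 6.8 kg.
Tool frame: the origin (TCP) lies between the finger pads; the fingertips stand 14 mm ahead of it and the grasp point (between the pads) lies 5 mm behind it (manip.tips_ahead is the distance from the TCP to the fingertips, in m); z points along the fingers, y is the line along which they close (so a half turn about z gives the same grasp; the last joint's range is limited). The gripper opens to 88 mm and grips with 3 to 60 N. Pads are 20 mm wide; open, the fingers measure 115 mm over their backs; the gripper's body (75 mm by 178 mm) begins 61 mm behind the grasp point.
Start: joints at [-1.408, 0.477, 0.022, 1.555, -0.011, 1.109, -0.083], TCP at [0.181, 0.65, 0.237] pointing down, gripper open.
Joint ranges: [-2.96, 2.96], [-0.34, 2.1], [-1.41, 1.46], [0.24, 2.44], [-1.37, 4.51], [0.17, 1.92], [-2.96, 2.96]. Speed limits (rad/s): [2.39, 2.39, 3.14, 3.14, 3.14, 3.14, 3.14].

## Interface

Orientations are given as a 3x3 rotation matrix whose columns are the frame's x, y, z axes.
In Python, from station import manip gives the robot as it stands.
- The arm moves only by the shell command python3 -m handwheel 'ROWS' [FORCE]. ROWS is JSON, a list of rows, each a list of 7 numbers: the shift along the tool's x, y, z as a fraction of full scale, then the turn, a rotation vector about the tool's x, y, z as a fraction of full scale, then the opening, from 0 (shut) to 1 (fully open). A call has 1 to 8 rows; each row is the pose to reach, as a shift and turn from the pose commanded when the call began, along the tool's axes at that moment; what a row does not reach only later rows make up. Full scale, the value 1, is 500 mm for a shift and 30 degrees for a turn. A row lasts 1/10 s, in which the tool goes at most 50 mm and 8.59 degrees, less where a joint would pass 70% of its speed; a pose out of reach is approached as far as the arm can. A call with a number of a shift or a turn outside -1 to 1 is refused whole. A call with a gripper value outside its range is refused whole. The fingers move at their own pace and stop on an object; FORCE is the grip in N (left out, the last holds). Time passes only in rows, so rows that repeat a pose let the fingers close. It gives the time, the measured TCP pose, the force, the opening and the grip force at its end, in the units of the state.
- manip.get_obs(): the state, without advancing time (a new reading comes with each control period).
- manip.capture(name): name is "scene" or "top" or "wrist"; returns (picture, depth): 420x560x3 uint8, red, green, blue; 420x560 float32, m along the optical axis (not along the pixel's ray), 0 where there is no reading.
- manip.get_calibration(name): a dict with "K" (3x3 intrinsics, pixels), "cam_to_world" (4x4, takes a point from camera to world coordinates); the wrist camera has in their place "tool_from_camera" (4x4, takes a point from camera to tool coordinates, whose origin is the TCP and whose axes are the flange's). Camera axes: x right, y up, looking along -z (the intrinsics and any distortion apply to the point x, -y, -z); pixel columns grow to the right and rows downward; lengths in m; the calibration is good to about 2 mm. The wrist camera is an equidistant fisheye: a pixel r from the principal point sees the ray r / f radians off the axis. A picture is of the moment at which its call begins: read the wrist's pose just before it. get_calibration takes no time and is no camera call.
- manip.sign_off(): hands the job in; it is judged then, once.
The state is a dict: "time": time; "joint_pos": joint angles; "dq": joint speeds; "joint_torque": joint torques, N m; "eef_pos": TCP position; "orientation": TCP orientation; "ft_force": force on the tool from outside, world axes, zero at the start; "ft_torque": the same for the moment, N m; "finger_gap": finger opening in m; "grasp_force": force on a finger pad.
Only numpy, scipy, OpenCV 4.12 (cv2) and the standard library are available. Lean on these libraries where they do the work, as an engineer would, in place of code of your own. Each camera call takes 0.05 s, during which the arm holds its last target. There are 200 camera calls.

## Working session

There is one attempt and no reset: what is moved stays moved. The work goes in short steps, Python scripts to look and compute and a shell command to move; the robot and the scene stay as the last step left them, time stands still between calls to the robot, and variables do not carry over. Pictures are saved under pics/ and viewed, at most 10 in all, crops included, and the job is handed in when it is done.

```bash
mkdir -p pics; ls; cat > h.py <<'E'
import numpy as np, cv2
from station import manip
def cap(n):
    im,d=manip.capture(n); cv2.imwrite(f'pics/{n}_%d.png'%int(manip.get_obs()['time']*100),im[:,:,::-1]); np.savez(f'{n}.npz',im=im,d=d); return im,d
def world(n,u,v,d,z=None):
    c=manip.get_calibration(n);K=np.array(c['K']);T=np.array(c['cam_to_world'])
    r=np.array([(u-K[0,2])/K[0,0],-(v-K[1,2])/K[1,1],-1.])
    if z is not None: # intersect with plane z
        w=T[:3,:3]@r; return T[:3,3]+w*(z-T[2,3])/w[2]
    return T[:3,:3]@(r*d)+T[:3,3]
E
python3 - <<'E'
from h import *
o=manip.get_obs();print(o)
for n in('scene','top'):
    c=manip.get_calibration(n);print(n,c);cap(n)
E
ls pics
```

```text
pics
{'time': 0.0, 'joint_pos': array([-1.40811801,  0.47777882,  0.02232796,  1.55639167, -0.01148429,
        1.10925693, -0.08307515]), 'dq': array([ 0.00184431, -0.00124597,  0.0010268 , -0.00191363, -0.00016945,
       -0.00031688, -0.0014252 ]), 'joint_torque': array([-1.34252236e-04, -5.82867408e+01,  1.53476357e+00, -2.72596872e+01,
       -5.43227652e-02,  1.69659726e-02,  1.23904829e-04]), 'eef_pos': array([0.18041338, 0.64988612, 0.23572097]), 'orientation': array([[-9.63580286e-01,  2.67419008e-01, -3.26204294e-04],
       [ 2.67419174e-01,  9.63578839e-01, -1.67521237e-03],
       [-1.33660075e-04, -1.70143490e-03, -9.99998544e-01]]), 'ft_force': array([-1.31806626,  0.58091281, -0.22757399]), 'ft_torque': array([-0.0023743 ,  0.00103407, -0.01696106]), 'grasp_force': 0.0, 'finger_gap': 0.08765500687285324}
scene {'K': array([[436.76866572,   0.        , 281.79644669],
       [  0.        , 436.76866572, 203.35690678],
       [  0.        ,   0.        ,   1.        ]]), 'cam_to_world': array([[ 0.60015776, -0.64284323,  0.4759866 ,  1.05210771],
       [ 0.79986748,  0.47877988, -0.36191413, -0.32107192],
       [ 0.00476123,  0.59793178,  0.80153286,  0.84571832],
       [ 0.        ,  0.        ,  0.        ,  1.        ]])}
top {'K': array([[466.14664221,   0.        , 274.40626828],
       [  0.        , 466.14664221, 215.26826762],
       [  0.        ,   0.        ,   1.        ]]), 'cam_to_world': array([[-0.01086795,  0.98857459, -0.15034017,  0.43957549],
       [-0.99992303, -0.00984422,  0.00755195,  0.02173232],
       [ 0.00598569,  0.15041067,  0.98860548,  0.91449216],
       [ 0.        ,  0.        ,  0.        ,  1.        ]])}
scene_5.png
top_10.png
```

View pics/scene_5.png

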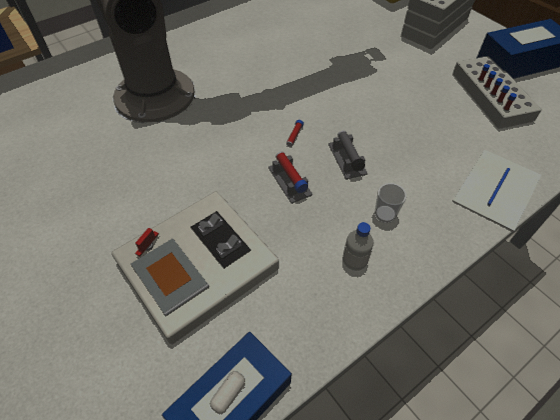

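View pics/top_10.png

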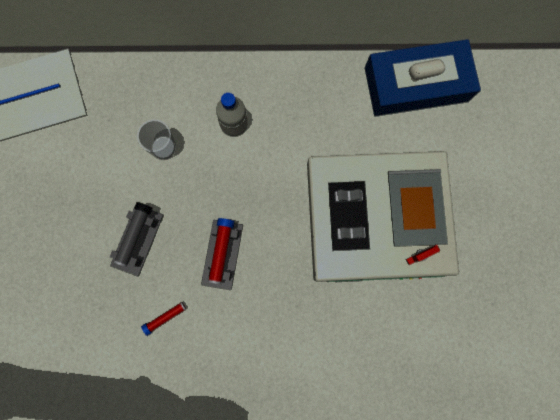

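The top view shows two red rods: a large one on the rest with its collar up at about (226,223), and a small loose one at (165,318). The one on the rest fits the given size and place. The reader is at about (383,215) and the turnbutton at (423,255). I'll confirm in an enlarged crop.

```bash
python3 - <<'E'
from h import *
im=np.load('top.npz')['im'][:,:,::-1]
a=cv2.resize(im[145:340,105:270],None,fx=3,fy=3,interpolation=cv2.INTER_CUBIC)[:600]
cv2.imwrite('pics/c1.png',a)
a=cv2.resize(im[145:290,300:470],None,fx=4,fy=4,interpolation=cv2.INTER_CUBIC)
cv2.imwrite('pics/c2.png',a)
E
```

```text
(no output)
```

View pics/c1.png

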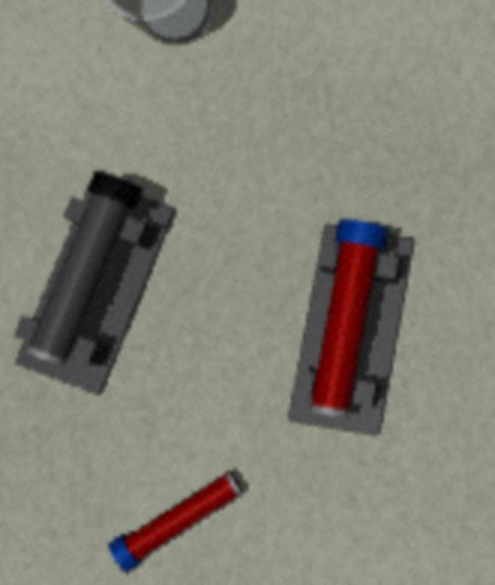

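View pics/c2.png

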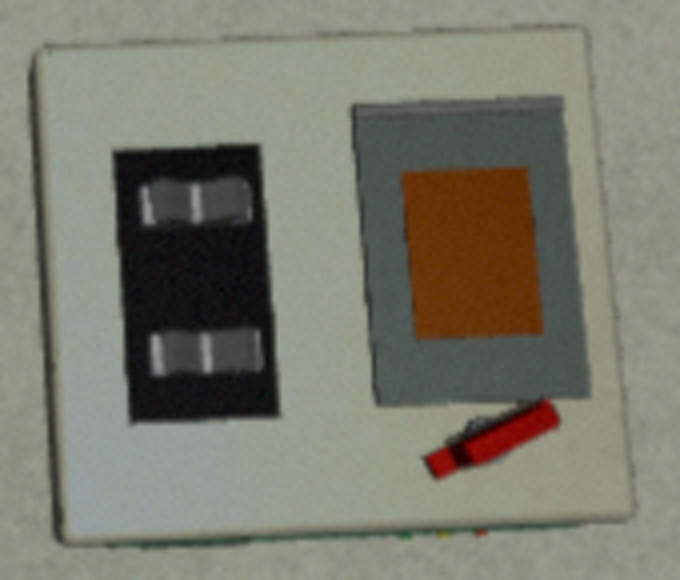

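c1 confirms the red rod meant: a thick barrel from about (331,408) to (355,240), collar at (362,233), on its rest. The red rod at (180,520) is far smaller, so it's a look-alike. c2 shows the deck corners at (38,47), (588,28), (633,520) and (65,543), the V grooves at (196,203) and (207,353), and the fin from (470,455) to (548,405).

```bash
cat > m.py <<'E'
from h import *
from scipy.spatial.transform import Rotation as R
f=np.load('top.npz');im,d=f['im'],f['d']
P=lambda u,v,z,o=(300,145),s=4:world('top',(u+.5)/s-.5+o[0],(v+.5)/s-.5+o[1],0,z)
obs=[((38,47),.045,(.12,.135)),((588,28),.045,(.12,-.135)),((633,520),.045,(-.12,-.135)),((65,543),.045,(-.12,.135)),
((355,105),.051,(.078,-.015)),((563,97),.051,(.078,-.115)),((590,398),.051,(-.062,-.115)),((377,405),.051,(-.062,-.015)),
((196,203),.061,(.035,.065)),((207,353),.061,(-.035,.065))]
W=np.array([P(*o[0],o[1])[:2] for o in obs]);M=np.array([o[2] for o in obs])
wc,mc=W.mean(0),M.mean(0);A=(W-wc);B=(M-mc)
yaw=np.arctan2((B[:,0]*A[:,1]-B[:,1]*A[:,0]).sum(),(B*A).sum())
c,s=np.cos(yaw),np.sin(yaw);Rm=np.array([[c,-s],[s,c]]);t=wc-Rm@mc
print('reader',t,yaw);print('resid mm',((W-(M@Rm.T+t))*1e3).round(1).tolist())
for n,q in dict(pivot=(-.08,-.065),seat=(0,.065)).items(): print(n,Rm@q+t)
for cam in('top','scene'):
    f=np.load(cam+'.npz');im,d=f['im'].astype(int),f['d']
    v,u=np.nonzero((im[...,0]>90)&(im[...,1]<45)&(im[...,2]<60)&(d>0));X=np.array([world(cam,a,b,d[b,a]) for a,b in zip(u,v)])
    for n,cen,r in(('fin',np.r_[Rm@(-.08,-.065)+t],.05),('rod',world('top',222,250,0,.05)[:2],.08)):
        k=X[(np.hypot(*(X[:,:2]-cen).T)<r)]
        if n=='fin':k=k[k[:,2]>.075]
        if n=='rod':k=k[k[:,2]>.042]
        m=k.mean(0);_,_,V=np.linalg.svd(k[:,:2]-m[:2]);e=V[0]*np.sign(V[0][0]);p=(k[:,:2]-m[:2])@e
        print(cam,n,len(k),m,'zmax',np.percentile(k[:,2],95),'yaw',np.arctan2(e[1],e[0]),'ext',p.min(),p.max(),'mid',m[:2]+e*(p.min()+p.max())/2)
    # deck / collar checks
    b=(im[...,2]>90)&(im[...,0]<50)&(d>0);v,u=np.nonzero(b);X=np.array([world(cam,a,c_,d[c_,a]) for a,c_ in zip(u,v)])
    k=X[np.hypot(*(X[:,:2]-world('top',226,223,0,.05)[:2]).T)<.04];print(cam,'collar',len(k),k.mean(0),k.max(0),k.min(0))
o=manip.get_obs();print(o['time'])
E
python3 m.py
```

```text
reader [ 0.5725758  -0.18940009] 0.029513021044669716
resid mm [[-2.8, -2.1], [-3.7, 2.0], [0.4, 3.8], [0.7, -2.2], [3.2, -0.7], [3.3, -0.2], [-0.6, 0.6], [0.1, 0.0], [-0.1, -0.3], [-0.5, -0.8]]
pivot [ 0.49452871 -0.25673248]
seat [ 0.57065773 -0.1244284 ]
top fin 134 [ 0.49471569 -0.25632619  0.08593565] zmax 0.08799813481828106 yaw -1.1053804023444067 ext -0.021450290807074182 0.021614972298466272 mid [ 0.49475264 -0.25639977]
top rod 499 [0.50098885 0.11858115 0.05361184] zmax 0.05645460472663083 yaw -0.1757936831829876 ext -0.04920812475870138 0.05060382559793305 mid [0.50167594 0.1184591 ]
top collar 85 [0.55872325 0.10861921 0.05711012] [0.56651032 0.12045388 0.06139515] [0.55240364 0.09601396 0.05189844]
scene fin 81 [ 0.49676704 -0.25532943  0.08365721] zmax 0.08520690095224603 yaw -1.1118922953312165 ext -0.02240024921817479 0.020952471067948623 mid [ 0.49644638 -0.25468043]
scene rod 222 [0.50278632 0.11765019 0.05109194] zmax 0.05402741214034812 yaw -0.17778984074651533 ext -0.04985552600000721 0.04810913788552315 mid [0.50192689 0.11780462]Traceback (most recent call last):
  File "m.py", line 24, in <module>
    b=(im[...,2]>90)&(im[...,0]<50)&(d>0);v,u=np.nonzero(b);X=np.array([world(cam,a,c_,d[c_,a]) for a,c_ in zip(u,v)])
                                                                        ~~~~~^^^^^^^^^^^^^^^^^^
  File "h.py", line 6, in world
    c=manip.get_calibration(n);K=np.array(c['K']);T=np.array(c['cam_to_world'])
ValueError: time passes only in moves, steps and waits
```

```bash
cat > go.py <<'E'
import sys,numpy as np
from station import manip
from scipy.spatial.transform import Rotation as R
# args: x y z(TCP) ya(angle of tool y) triples repeated
o=manip.get_obs();p0,R0=np.array(o['eef_pos']),np.array(o['orientation'])
print('t',o['time'],'p',p0.round(4),'ya',np.arctan2(R0[1,1],R0[0,1]).round(4),'gap',round(o['finger_gap'],4),'grip',round(o['grasp_force'],1),'F',o['ft_force'].round(1),'T',o['ft_torque'].round(2),'j',o['joint_pos'].round(2))
a=list(map(float,sys.argv[1:]))
for x,y,z,w in zip(*[iter(a)]*4):
    Rt=np.array([[np.cos(w+np.pi/2),np.cos(w),0],[np.sin(w+np.pi/2),np.sin(w),0],[0,0,-1]])
    s=R0.T@(np.array([x,y,z])-p0); r=R.from_matrix(R0.T@Rt).as_rotvec()
    print((s/.5).round(4).tolist(),(np.degrees(r)/30).round(4).tolist(),'rows>=',max(np.linalg.norm(s)/.05,np.degrees(np.linalg.norm(r))/8.59).round(1))
E
python3 go.py .5 .25 .2 .88
```

```text
t 0.1 p [0.1804 0.6499 0.2358] ya 1.3 gap 0.0875 grip 0.0 F [ 0.1 -1.1 -0.2] T [0.01 0.03 0.02] j [-1.41  0.48  0.02  1.56 -0.01  1.11 -0.08]
[-0.8298, -0.5996, 0.0726] [-0.003, 0.0008, 0.8021] rows>= 10.3
```

```bash
python3 -m handwheel '[[-0.83,-0.6,0.07,0,0,0.8,1],[-0.83,-0.6,0.07,0,0,0.8,1],[-0.83,-0.6,0.07,0,0,0.8,1],[-0.83,-0.6,0.07,0,0,0.8,1],[-0.83,-0.6,0.07,0,0,0.8,1],[-0.83,-0.6,0.07,0,0,0.8,1],[-0.83,-0.6,0.07,0,0,0.8,1],[-0.83,-0.6,0.07,0,0,0.8,1]]'; python3 go.py .495 -.1 .18 .463
```

```text
time: 0.9
eef_pos: [0.4304, 0.3368, 0.2091]
orientation: [[-0.772, 0.636, -0.0], [0.636, 0.772, -0.0], [0.0, -0.0, -1.0]]
ft_force: [1.2, -0.3, 1.1]
finger_gap: 0.088
grasp_force: 0.0
t 0.9 p [0.4304 0.3368 0.2091] ya 0.8813 gap 0.088 grip 0.0 F [ 1.2 -0.3  1.1] T [ 0.01  0.04 -0.09] j [-0.97  0.3   0.23  1.91 -0.08  0.95  0.18]
[-0.6554, -0.5918, 0.0583] [-0.0004, -0.0001, 0.7989] rows>= 8.8
```

```bash
python3 -m handwheel '[[-0.65,-0.59,0.06,0,0,0.8,1],[-0.65,-0.59,0.06,0,0,0.8,1],[-0.65,-0.59,0.06,0,0,0.8,1],[-0.65,-0.59,0.06,0,0,0.8,1],[-0.65,-0.59,0.06,0,0,0.8,1],[-0.65,-0.59,0.06,0,0,0.8,1],[-0.65,-0.59,0.06,0,0,0.8,1],[-0.65,-0.59,0.06,0,0,0.8,1]]'; python3 go.py .495 -.256 .15 .463
```

```text
time: 1.7
eef_pos: [0.4867, -0.0582, 0.182]
orientation: [[-0.446, 0.895, 0.0], [0.895, 0.446, 0.0], [0.0, 0.0, -1.0]]
ft_force: [0.8, 0.7, -0.4]
finger_gap: 0.0879
grasp_force: 0.0
t 1.7 p [ 0.4867 -0.0582  0.182 ] ya 0.4627 gap 0.0879 grip 0.0 F [ 0.8  0.7 -0.4] T [-0.04 -0.11 -0.01] j [-0.44  0.26  0.51  2.07 -0.16  0.85  0.63]
[-0.3615, -0.1618, 0.0639] [0.0004, -0.0004, -0.0005] rows>= 4.0
```

```bash
python3 -m handwheel '[[-0.36,-0.162,0.06,0,0,0,1],[-0.36,-0.162,0.06,0,0,0,1],[-0.36,-0.162,0.06,0,0,0,1],[-0.36,-0.162,0.06,0,0,0,1],[-0.36,-0.162,0.06,0,0,0,0.6],[-0.36,-0.162,0.06,0,0,0,0.6]]'; python3 - <<'E'
from h import *
im,d=cap('wrist');print(manip.get_obs()['time'],manip.get_calibration('wrist'))
E
python3 go.py .495 -.256 .073 .463; ls pics
```

```text
time: 2.3
eef_pos: [0.4938, -0.2546, 0.1515]
orientation: [[-0.443, 0.896, -0.001], [0.896, 0.443, 0.0], [0.001, -0.001, -1.0]]
ft_force: [0.7, 0.8, -0.5]
finger_gap: 0.0754
grasp_force: 0.0
2.35 {'K': array([[325.1922621 ,   0.        , 279.71332815],
       [  0.        , 325.1922621 , 203.38614433],
       [  0.        ,   0.        ,   1.        ]]), 'tool_from_camera': array([[-1.16765462e-03,  9.68824434e-01,  2.47745540e-01,
         6.77884999e-02],
       [ 9.99999209e-01,  1.24722867e-03, -1.64248814e-04,
        -6.84902077e-05],
       [-4.68123603e-04,  2.47745152e-01, -9.68825124e-01,
        -1.47617664e-01],
       [ 0.00000000e+00,  0.00000000e+00,  0.00000000e+00,
         1.00000000e+00]])}
t 2.35 p [ 0.4944 -0.2529  0.1517] ya 0.462 gap 0.0713 grip 0.0 F [ 0.6  0.9 -0.7] T [-0.03  0.02  0.01] j [-0.05  0.42  0.53  1.95 -0.28  0.84  1.09]
[-0.0063, -0.0017, 0.1573] [-0.001, -0.0024, -0.0018] rows>= 1.6
c1.png
c2.png
scene_5.png
top_10.png
wrist_235.png
```

View pics/wrist_235.png

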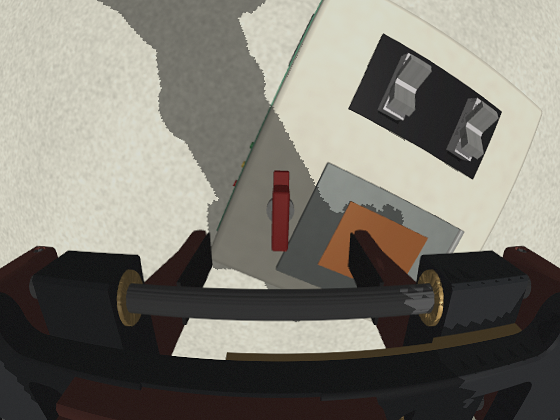

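The wrist view shows the fin from (281,172) to (280,250), upright and midway between the fingertips (about 205 and 355). The alignment is good, so I'll descend and grip.

```bash
python3 -m handwheel '[[-0.003,0,0.08,0,0,0,0.6],[-0.003,0,0.157,0,0,0,0.6],[-0.003,0,0.157,0,0,0,0.4],[-0.003,0,0.157,0,0,0,0.1],[-0.003,0,0.157,0,0,0,0],[-0.003,0,0.157,0,0,0,0],[-0.003,0,0.157,0,0,0,0],[-0.003,0,0.157,0,0,0,0]]' 25; python3 go.py .495 -.256 .073 .986
```

```text
time: 3.15
eef_pos: [0.4947, -0.2559, 0.0747]
orientation: [[-0.445, 0.896, 0.0], [0.896, 0.445, -0.001], [-0.001, -0.0, -1.0]]
ft_force: [-5.2, -1.9, 7.2]
finger_gap: 0.0118
grasp_force: 25.0
t 3.15 p [ 0.4947 -0.2559  0.0747] ya 0.4612 gap 0.0118 grip 25.0 F [-5.2 -1.9  7.2] T [-0.39  1.16 -0.06] j [ 0.01  0.54  0.46  1.99 -0.37  0.69  1.16]
[-0.0004, 0.0004, 0.0034] [-0.0009, 0.0011, -1.0022] rows>= 3.5
```

```bash
python3 -m handwheel '[[0,0,0,0,0,-0.2,0],[0,0,0,0,0,-0.45,0],[0,0,0,0,0,-0.7,0],[0,0,0,0,0,-0.95,0],[0,0,0,0,0,-1,0]]'; python3 go.py .495 -.256 .073 1.6
```

```text
time: 3.65
eef_pos: [0.4948, -0.2558, 0.0747]
orientation: [[-0.835, 0.55, 0.0], [0.55, 0.835, -0.0], [-0.0, -0.0, -1.0]]
ft_force: [-3.4, -1.0, 6.8]
finger_gap: 0.0115
grasp_force: 25.0
t 3.65 p [ 0.4948 -0.2558  0.0747] ya 0.9884 gap 0.0115 grip 25.0 F [-3.4 -1.   6.8] T [-0.17  0.74  0.01] j [ 0.11  0.51  0.32  1.99 -0.25  0.68  1.58]
[-0.0005, -0.0001, 0.0035] [-0.0005, 0.0007, -1.168] rows>= 4.1
```

```bash
python3 -m handwheel '[[0,0,0,0,0,-0.25,0],[0,0,0,0,0,-0.5,0],[0,0,0,0,0,-0.75,0],[0,0,0,0,0,-0.9,0],[0,0,0,0,0,-0.9,0]]'; python3 go.py .495 -.256 .073 1.6
```

```text
time: 4.15
eef_pos: [0.4949, -0.2557, 0.0747]
orientation: [[-0.994, 0.112, 0.0], [0.112, 0.994, -0.0], [-0.0, -0.0, -1.0]]
ft_force: [-3.8, 0.5, 6.4]
finger_gap: 0.0121
grasp_force: 25.0
t 4.15 p [ 0.4949 -0.2557  0.0747] ya 1.4582 gap 0.0121 grip 25.0 F [-3.8  0.5  6.4] T [-0.04  0.75  0.05] j [ 0.21  0.5   0.2   1.98 -0.15  0.67  1.96]
[-0.0003, -0.0005, 0.0034] [-0.0007, 0.0003, -0.2709] rows>= 0.9
```

```bash
python3 -m handwheel '[[0,0,0,0,0,-0.14,0],[0,0,0,0,0,-0.24,0],[0,0,0,0,0,-0.27,0],[0,0,0,0,0,-0.3,0],[0,0,0,0,0,-0.32,0],[0,0,0,0,0,-0.32,0]]'; python3 go.py .495 -.256 .073 1.6
```

```text
time: 4.75
eef_pos: [0.4949, -0.2557, 0.0747]
orientation: [[-0.999, -0.052, 0.0], [-0.052, 0.999, -0.0], [-0.0, -0.0, -1.0]]
ft_force: [-3.8, 0.5, 6.6]
finger_gap: 0.0121
grasp_force: 25.1
t 4.75 p [ 0.4949 -0.2557  0.0747] ya 1.6226 gap 0.0121 grip 25.1 F [-3.8  0.5  6.6] T [ 0.09  0.68 -0.32] j [ 0.24  0.5   0.16  1.98 -0.12  0.67  2.1 ]
[-0.0002, -0.0006, 0.0034] [-0.0006, 0.0, 0.0432] rows>= 0.2
```

```bash
python3 -m handwheel '[[0,0,0,0,0,-0.04,0],[0,0,0,0,0,-0.08,0],[0,0,0,0,0,-0.08,0]]'; python3 go.py .495 -.256 .073 1.6
```

```text
time: 5.05
eef_pos: [0.495, -0.2557, 0.0747]
orientation: [[-0.996, -0.093, 0.0], [-0.093, 0.996, -0.0], [-0.0, -0.0, -1.0]]
ft_force: [-2.7, 0.6, 6.1]
finger_gap: 0.0122
grasp_force: 25.6
t 5.05 p [ 0.495  -0.2557  0.0747] ya 1.6642 gap 0.0122 grip 25.6 F [-2.7  0.6  6.1] T [ 0.13  0.64 -0.61] j [ 0.25  0.5   0.14  1.98 -0.11  0.67  2.13]
[0.0, -0.0006, 0.0034] [-0.0006, 0.0005, 0.1226] rows>= 0.4
```

```bash
python3 -m handwheel '[[0,0,0,0,0,0,0.4],[0,0,0,0,0,0,0.6],[0,0,0,0,0,0,0.6],[0,0,-0.1,0,0,0,0.8],[0,0,-0.2,0,0,0,1],[0,0,-0.25,0,0,0,1]]'; python3 go.py .501 .1185 .2 1.395
```

```text
time: 5.65
eef_pos: [0.4968, -0.2556, 0.2025]
orientation: [[-0.995, -0.095, 0.004], [-0.095, 0.995, -0.002], [-0.004, -0.002, -1.0]]
ft_force: [-0.3, -1.1, -0.5]
finger_gap: 0.0571
grasp_force: 0.0
t 5.65 p [ 0.4968 -0.2556  0.2025] ya 1.6664 gap 0.0571 grip 0.0 F [-0.3 -1.1 -0.5] T [ 0.03 -0.05 -0.01] j [ 0.22  0.32  0.18  1.89 -0.07  0.94  2.1 ]
[-0.0798, 0.744, 0.0037] [-0.003, 0.0086, 0.5184] rows>= 7.5
```

```bash
python3 -m handwheel '[[-0.08,0.744,0,0,0,0.52,1],[-0.08,0.744,0,0,0,0.52,1],[-0.08,0.744,0,0,0,0.52,1],[-0.08,0.744,0,0,0,0.52,1],[-0.08,0.744,0,0,0,0.52,1],[-0.08,0.744,0,0,0,0.52,1],[-0.08,0.744,0,0,0,0.52,1],[-0.08,0.744,0,0,0,0.52,1]]'; python3 -m handwheel '[[0,0,0,0,0,0,1],[0,0,0,0,0,0,1]]' >/dev/null; python3 - <<'E'
from h import *
a,_=cap('top');w,_=cap('wrist')
a=cv2.resize(a[145:290,300:470],None,fx=2.4,fy=2.4,interpolation=cv2.INTER_CUBIC)
w=w[:348,140:500]
cv2.imwrite('pics/c3.png',np.hstack([a,w])[:,:,::-1]);print(a.shape)
E
python3 go.py .501 .1185 .037 1.395
```

```text
time: 6.45
eef_pos: [0.4991, 0.1238, 0.1988]
orientation: [[-0.985, 0.171, 0.0], [0.171, 0.985, 0.001], [-0.0, 0.001, -1.0]]
ft_force: [0.1, -0.4, 0.7]
finger_gap: 0.0879
grasp_force: 0.0
(348, 408, 3)
t 6.75 p [0.4997 0.1176 0.1985] ya 1.3922 gap 0.0876 grip 0.0 F [-0.4 -0.2  0.2] T [-0.02  0.02 -0.08] j [-0.39  0.26  0.04  1.98 -0.01  0.91  1.05]
[-0.0024, 0.0025, 0.3229] [-0.0015, -0.0003, -0.0054] rows>= 3.2
```

View pics/c3.png

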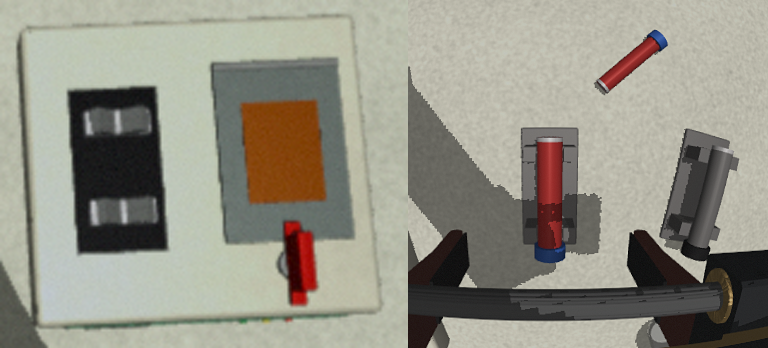

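The left half shows the turnbutton lying along the reader's x, with its foot end at (292,225) over the hatch edge. In the right half the red rod is upright at column 549, midway between the fingertips (465 and 635), with its collar towards the gripper side. I'll check the bar's angle and remeasure the rod from depth.

```bash
python3 - <<'E'
from h import *
C=manip.get_calibration('top');K=np.array(C['K']);T=np.array(C['cam_to_world'])
f=np.load('top.npz');im,d=f['im'].astype(int),f['d']
def pts(m):
    v,u=np.nonzero(m&(d>0));z=d[v,u]
    return np.c_[(u-K[0,2])/K[0,0]*z,-(v-K[1,2])/K[1,1]*z,-z]@T[:3,:3].T+T[:3,3]
k=pts((im[...,0]>90)&(im[...,1]<45)&(im[...,2]<60));k=k[(np.hypot(*(k[:,:2]-[.495,-.256]).T)<.05)&(k[:,2]>.075)]
m=k.mean(0);V=np.linalg.svd(k[:,:2]-m[:2])[2][0];V*=np.sign(V[0]);p=(k[:,:2]-m[:2])@V;print('fin',m,np.arctan2(V[1],V[0]),p.min(),p.max())
# black nest plate and hatch orientation
for n,msk,c in(('plate',im.max(2)<40,(.571,-.124)),('amber',(im[...,0]>90)&(im[...,1]>40)&(im[...,2]<40),(.58,-.255))):
    k=pts(msk);k=k[np.hypot(*(k[:,:2]-c).T)<.085]
    r=cv2.minAreaRect((k[:,:2]*1000).astype(np.float32));print(n,r)
k=pts(im.min(2)>-1);k=k[(np.abs(k[:,0]-.571)<.06)&(np.abs(k[:,1]+.124)<.04)&(k[:,2]>.052)];print('cradles',len(k),k[:,:2].min(0),k[:,:2].max(0),k[:,2].max())
for s in(k[:,0]>.571,k[:,0]<.571):
    r=cv2.minAreaRect((k[s][:,:2]*1000).astype(np.float32));print(r)
E
```

```text
fin [ 0.49469114 -0.25561475  0.08587834] 0.005567267933006777 -0.022642328426080584 0.020080062371696728
plate ((570.3029174804688, -124.21733093261719), (125.95527648925781, 67.4157485961914), 2.1373238563537598)
amber ((574.5311279296875, -254.1346893310547), (95.41374969482422, 59.44805145263672), 2.097235918045044)
cradles 656 [ 0.51380016 -0.15767906] [ 0.62953164 -0.08856441] 0.0808358146600352
((599.0889282226562, -117.17173767089844), (66.93328857421875, 49.47557067871094), 79.45891571044922)
((539.0059204101562, -127.78587341308594), (45.9650993347168, 62.150577545166016), 4.217620849609375)
```

```bash
python3 -m handwheel '[[0,0.002,0.1,0,0,0,1],[0,0.002,0.2,0,0,0,1],[0,0.002,0.29,0,0,0,1],[0,0.002,0.323,0,0,0,0.7],[0,0.002,0.323,0,0,0,0.5],[0,0.002,0.323,0,0,0,0],[0,0.002,0.323,0,0,0,0],[0,0.002,0.323,0,0,0,0]]' 45; python3 go.py .501 .1185 .15 1.6
```

```text
time: 7.55
eef_pos: [0.501, 0.1203, 0.0386]
orientation: [[-0.984, 0.176, 0.003], [0.176, 0.984, 0.001], [-0.003, 0.001, -1.0]]
ft_force: [0.6, 0.3, 0.1]
finger_gap: 0.0515
grasp_force: 0.0
t 7.55 p [0.501  0.1203 0.0386] ya 1.3936 gap 0.0515 grip 0.0 F [0.6 0.3 0.1] T [ 0.01  0.04 -0.05] j [-0.37  0.5   0.02  2.08 -0.02  0.55  1.06]
[-0.0012, -0.0032, -0.2228] [0.0021, 0.0051, -0.3941] rows>= 2.2
```

```bash
python3 - <<'E'
from h import *
for cam in('top','scene'):
    C=manip.get_calibration(cam);K=np.array(C['K']);T=np.array(C['cam_to_world'])
    F=[manip.capture(cam) for _ in range(4)]
    im=np.mean([f[0] for f in F],0);d=np.median([f[1] for f in F],0)
    if cam=='scene':cv2.imwrite('pics/s3.png',cv2.resize(im[185:325,100:290].astype(np.uint8),None,fx=4,fy=4,interpolation=cv2.INTER_CUBIC)[:,:,::-1])
    # red weight at plane z: project pixels onto plane of fin top
    v,u=np.mgrid[:420,:560]
    r=np.stack([(u-K[0,2])/K[0,0],-(v-K[1,2])/K[1,1],-np.ones_like(u,float)],-1)
    X=(r*d[...,None])@T[:3,:3].T+T[:3,3]
    red=(im[...,0]-im[...,1]>60)&(im[...,2]<80)&(im[...,1]<60)&(np.hypot(X[...,0]-.495,X[...,1]+.256)<.055)
    for zz in(.05,.07,.082):
        k=X[red&(X[...,2]>zz)];m=k.mean(0);V=np.linalg.svd(k[:,:2]-m[:2])[2][0];V*=np.sign(V[0]);p=(k[:,:2]-m[:2])@V
        print(cam,zz,len(k),m.round(4),'yaw',np.arctan2(V[1],V[0]).round(4),p.min().round(3),p.max().round(3))
    for n,msk,c in(('plate',im.max(2)<45,(.571,-.124)),('amber',(im[...,0]>85)&(im[...,1]>35)&(im[...,2]<40)&~red,(.58,-.255))):
        k=X[msk&(np.hypot(X[...,0]-c[0],X[...,1]-c[1])<.085)&(X[...,2]<.06)];q=k[:,:2]-k[:,:2].mean(0);V=np.linalg.svd(q)[2][0];V*=np.sign(V[0]);print(n,len(k),k[:,:2].mean(0),np.arctan2(V[1],V[0]))
E
```

```text
top 0.05 226 [ 0.4941 -0.2555  0.0781] yaw 0.0175 -0.03 0.033
top 0.07 162 [ 0.4936 -0.2553  0.0853] yaw 0.0214 -0.021 0.021
top 0.082 154 [ 0.4942 -0.2555  0.0857] yaw 0.0315 -0.021 0.021
plate 1731 [ 0.5683045  -0.12304694] 0.039819280140459115
amber 1296 [ 0.58248592 -0.25365075] 0.026793578057508063
scene 0.05 108 [ 0.5016 -0.2556  0.0794] yaw 0.0407 -0.027 0.026
scene 0.07 90 [ 0.4972 -0.2559  0.0838] yaw 0.0175 -0.023 0.02
scene 0.082 89 [ 0.4973 -0.2559  0.0838] yaw 0.0203 -0.023 0.02
plate 963 [ 0.58072322 -0.12593962] 0.08519037487203687
amber 1009 [ 0.58449675 -0.25272607] 0.02885013932014855
```

View pics/s3.png

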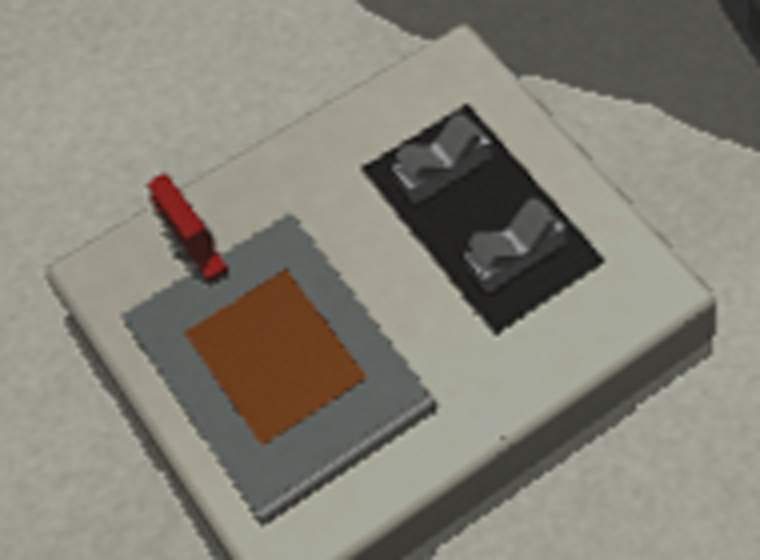

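The scene crop shows the bar square over the hatch edge with its end at (215,268). Its angle of 0.02–0.03 matches the reader's 0.03, and the hatch is shut. Now I'll close on the rod.

```bash
python3 -m handwheel '[[0,0,0,0,0,0,0],[0,0,0,0,0,0,0],[0,0,0,0,0,0,0],[0,0,0,0,0,0,0]]' 45; python3 go.py .501 .1185 .16 1.6
```

```text
time: 8.35
eef_pos: [0.4999, 0.1203, 0.0372]
orientation: [[-0.984, 0.176, 0.0], [0.176, 0.984, 0.0], [-0.0, 0.0, -1.0]]
ft_force: [-1.1, -0.1, 4.3]
finger_gap: 0.0232
grasp_force: 45.0
t 8.35 p [0.4999 0.1203 0.0372] ya 1.3942 gap 0.0232 grip 45.0 F [-1.1 -0.1  4.3] T [-0.05  0.2   0.04] j [-0.38  0.51  0.02  2.08 -0.02  0.55  1.06]
[-0.0028, -0.0031, -0.2455] [0.0002, 0.0002, -0.393] rows>= 2.5
```

```bash
python3 -m handwheel '[[0,0,-0.06,0,0,0,0],[0,0,-0.15,0,0,0,0],[0,0,-0.25,0,0,0,0],[0,0,-0.25,0,0,0,0]]'; python3 go.py .5705 -.1244 .16 1.601
```

```text
time: 8.75
eef_pos: [0.5035, 0.1213, 0.1677]
orientation: [[-0.984, 0.176, 0.01], [0.176, 0.984, 0.004], [-0.009, 0.005, -1.0]]
ft_force: [1.1, 0.5, -1.0]
finger_gap: 0.0233
grasp_force: 45.0
t 8.75 p [0.5035 0.1213 0.1677] ya 1.3938 gap 0.0233 grip 45.0 F [ 1.1  0.5 -1. ] T [ 0.05 -0.03 -0.03] j [-0.39  0.3   0.04  2.01 -0.01  0.83  1.05]
[-0.2183, -0.4601, 0.015] [0.0083, 0.0184, -0.3958] rows>= 5.1
```

```bash
python3 -m handwheel '[[-0.225,-0.457,0,0,0,-0.395,0],[-0.225,-0.457,0,0,0,-0.395,0],[-0.225,-0.457,0,0,0,-0.395,0],[-0.225,-0.457,0,0,0,-0.395,0],[-0.225,-0.457,0,0,0,-0.395,0],[-0.225,-0.457,0,0,0,-0.395,0],[-0.225,-0.457,0,0,0,-0.395,0],[-0.225,-0.457,0,0,0,-0.395,0]]'; python3 -m handwheel '[[0,0,0,0,0,0,0],[0,0,0,0,0,0,0],[0,0,0,0,0,0,0]]' >/dev/null; python3 go.py .5705 -.1244 .16 1.601
python3 - <<'E'
from h import *
np.set_printoptions(suppress=True,precision=4)
o=manip.get_obs();R0=np.array(o['orientation']);p0=np.array(o['eef_pos'])
C=manip.get_calibration('wrist');K=np.array(C['K']);T=np.array(C['tool_from_camera'])
F=[manip.capture('wrist') for _ in range(3)]
im=np.mean([f[0] for f in F],0);d=np.median([f[1] for f in F],0)
cv2.imwrite('pics/w4.png',im.astype(np.uint8)[:,:,::-1])
v,u=np.mgrid[:420,:560];dx,dy=u-K[0,2],v-K[1,2];r=np.hypot(dx,dy)+1e-9;th=r/K[0,0];s=np.tan(th)/r
X=np.stack([dx*s*d,-dy*s*d,-d],-1)@T[:3,:3].T+T[:3,3]  # tool frame
ok=(d>0)&(np.abs(X[...,2])<.03)&(np.abs(X[...,1])<.03)
red=ok&(im[...,0]>80)&(im[...,1]<60)&(im[...,2]<60);blue=ok&(im[...,2]>80)&(im[...,0]<60)
for n,m in(('red',red),('blue',blue)):
    k=X[m];print(n,len(k),k.mean(0),k.min(0),k.max(0)) if len(k) else print(n,0)
np.savez('w4.npz',im=im,X=X,R=R0,p=p0)
E
```

```text
time: 9.55
eef_pos: [0.5698, -0.1228, 0.1611]
orientation: [[-1.0, -0.032, -0.002], [-0.032, 1.0, 0.001], [0.002, 0.001, -1.0]]
ft_force: [0.5, 1.2, -0.9]
finger_gap: 0.0231
grasp_force: 45.0
t 9.85 p [ 0.5704 -0.1231  0.1621] ya 1.6031 gap 0.023 grip 45.0 F [ 0.2  0.1 -1. ] T [ 0.07 -0.06  0.  ] j [ 0.03  0.41  0.09  1.86 -0.05  0.88  1.75]
[-0.0001, -0.0025, 0.0043] [0.0007, -0.0, 0.004] rows>= 0.0
red 7515 [ 0.0124  0.0004 -0.0142] [-0.0515 -0.0113 -0.0175] [ 0.0498  0.0122 -0.0063]
blue 46 [-0.0523  0.0125 -0.0041] [-0.053  -0.0149 -0.0083] [-0.0516  0.0154  0.0025]
```

View pics/w4.png

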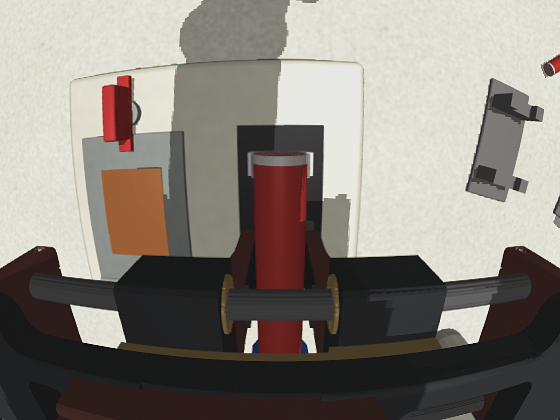

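The rod is held level at column 280, in line with the plate (237–323) and the front cradle (248–313). The collar is on the gripper side, away from the panel. The turnbutton at (120,115) still lies over the hatch edge. I'll cross-check the nest's lengthwise position from the wrist depth.

```bash
python3 - <<'E'
from h import *
np.set_printoptions(suppress=True,precision=4)
f=np.load('w4.npz');X=f['X']@f['R'].T+f['p'];im=f['im'];t=np.array([.5726,-.1894]);a=.0295
Rm=np.array([[np.cos(a),-np.sin(a)],[np.sin(a),np.cos(a)]])
L=np.concatenate([(X[...,:2]-t)@Rm,X[...,2:]],-1)
for n,p in dict(plate_front=(280,127),plateL=(240,140),plateR=(321,140),deckfront=(220,66),hatchfront=(145,136),hatchR=(86,170),hatchL=(183,170),cradL=(249,160),cradR=(311,160),cradtopL=(250,153)).items():
    u,v=p;print(n,L[v-1:v+2,u,:].tolist().__repr__()[:0],L[v-2,u],L[v,u],L[v+2,u])
k=L[(L[...,2]>.062)&(L[...,2]<.084)&(abs(L[...,0])<.06)&(abs(L[...,1]-.065)<.03)]
print(len(k),k.min(0) if len(k) else '',k.max(0) if len(k) else '')
E
```

```text
plate_front  [-0.0653  0.0668  0.0478] [-0.0637  0.0668  0.048 ] [-0.0621  0.0668  0.0475]
plateL  [-0.055   0.0346  0.0477] [-0.0534  0.0345  0.0471] [-0.0517  0.0345  0.0474]
plateR  [-0.0551  0.1     0.0467] [-0.0536  0.0997  0.0489] [-0.0519  0.1     0.0473]
deckfront  [-0.117   0.0177  0.0428] [-0.1151  0.0179  0.0439] [-0.1133  0.018   0.0445]
hatchfront  [-0.0613 -0.0464  0.0504] [-0.0596 -0.0462  0.0512] [-0.0579 -0.0464  0.0509]
hatchR  [-0.0344 -0.1101  0.0503] [-0.0326 -0.11    0.0508] [-0.0308 -0.1103  0.0506]
hatchL  [-0.0315 -0.0135  0.0502] [-0.0299 -0.0134  0.0508] [-0.0282 -0.0135  0.0508]
cradL  [-0.0403  0.0431  0.0624] [-0.0388  0.0431  0.0629] [-0.0372  0.0431  0.0626]
cradR  [-0.0404  0.0905  0.0626] [-0.0388  0.0906  0.0626] [-0.0372  0.0906  0.0622]
cradtopL  [-0.045   0.0433  0.0551] [-0.0441  0.0439  0.0624] [-0.0426  0.0439  0.0626]
246 [-0.0451  0.0421  0.062 ] [-0.027   0.0916  0.0744]
```

```bash
python3 -m handwheel '[[0,0,0.06,0,0,0,0],[0,0,0.12,0,0,0,0],[0,0,0.16,0,0,0,0],[0,0,0.166,0,0,0,0],[0,0,0.172,0,0,0,0],[0,0,0.172,0,0,0,0],[0,0,0.172,0,0,0,0]]' 60; python3 go.py .5704 -.1231 .073 1.601
```

```text
time: 10.7
eef_pos: [0.5713, -0.1246, 0.0773]
orientation: [[-1.0, -0.03, 0.002], [-0.03, 1.0, -0.0], [-0.002, -0.0, -1.0]]
ft_force: [0.0, 0.7, -0.8]
finger_gap: 0.0228
grasp_force: 60.0
t 10.7 p [ 0.5713 -0.1246  0.0773] ya 1.601 gap 0.0228 grip 60.0 F [ 0.   0.7 -0.8] T [0.03 0.01 0.  ] j [ 0.05  0.53  0.08  1.91 -0.06  0.71  1.76]
[0.0017, 0.0031, 0.0085] [-0.0005, 0.0038, 0.0] rows>= 0.1
```

```bash
python3 -m handwheel '[[0.002,0.0015,0.002,0,0,0,0],[0.002,0.0015,0.005,0,0,0,0],[0.002,0.0015,0.008,0,0,0,0],[0.002,0.0015,0.01,0,0,0,0],[0.002,0.0015,0.01,0,0,0,0],[0.002,0.0015,0.01,0,0,0,0]]'; python3 go.py .5704 -.1231 .073 1.601
```

```text
time: 11.3
eef_pos: [0.5699, -0.1231, 0.0731]
orientation: [[-1.0, -0.031, 0.001], [-0.031, 1.0, 0.001], [-0.001, 0.001, -1.0]]
ft_force: [-5.7, 2.8, 16.9]
finger_gap: 0.0231
grasp_force: 60.0
t 11.3 p [ 0.5699 -0.1231  0.0731] ya 1.6018 gap 0.0231 grip 60.0 F [-5.7  2.8 16.9] T [0.58 1.26 0.18] j [ 0.05  0.53  0.08  1.91 -0.06  0.7   1.76]
[-0.001, 0.0, 0.0003] [0.0015, 0.0019, 0.0015] rows>= 0.0
```

```bash
python3 -m handwheel '[[0.001,0.001,0.002,0,0,0,0],[0.001,0.001,0.003,0,0,0,0],[0.001,0.001,0.003,0,0,0,0],[0.001,0.001,0.003,0,0,0,0]]'; python3 go.py .5704 -.1231 .073 1.601
python3 - <<'E'
from h import *
a,_=cap('top');s,_=cap('scene')
a=cv2.resize(a[145:290,300:470],None,fx=2.3,fy=2.3,interpolation=cv2.INTER_CUBIC)
s=cv2.resize(s[185:325,100:290],(390,333),interpolation=cv2.INTER_CUBIC)
cv2.imwrite('pics/c5.png',np.hstack([a[:333],s])[:,:,::-1])
E
```

```text
time: 11.7
eef_pos: [0.5699, -0.1231, 0.0731]
orientation: [[-1.0, -0.031, 0.002], [-0.031, 1.0, 0.0], [-0.002, 0.0, -1.0]]
ft_force: [-8.8, 1.7, 28.0]
finger_gap: 0.0229
grasp_force: 60.0
t 11.7 p [ 0.5699 -0.1231  0.0731] ya 1.6015 gap 0.0229 grip 60.0 F [-8.8  1.7 28. ] T [0.47 1.89 0.13] j [ 0.05  0.53  0.08  1.91 -0.06  0.7   1.76]
[-0.001, 0.0, 0.0001] [0.0005, 0.0044, 0.0009] rows>= 0.0
```

View pics/c5.png

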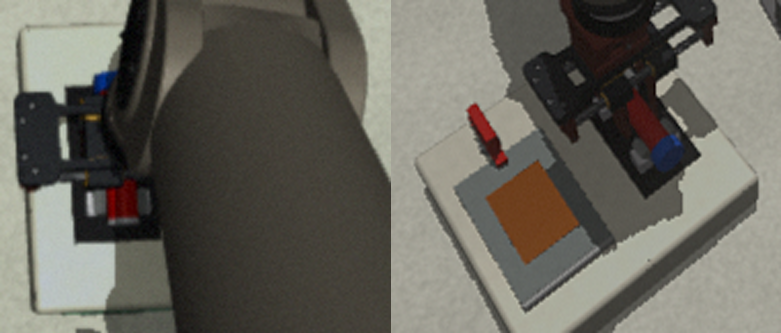

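The right half shows the rod in the nest with its blue collar (665,150) past the far cradle, and the turnbutton still square over the hatch edge at (500,158). The height fits a seated rod. Press is 28 N with only 1.7 N sideways, so it bears on both V faces. Handing in.

```bash
python3 -c "
from station import manip
print(manip.sign_off())"
```

```text
the job is handed in; nothing more can be done
None
```

The job is handed in at about 12 s: the turnbutton is turned to its stop over the shut hatch, and the red rod is seated in the V-nest with its collar past the far end, held pressed down at about 28 N.

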